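Close up the resoling bench: rack the sole templates and seal the cement pot

TASK

Close up the resoling bench for the night. Move every sole template from the leaning stand into the wooden rack, standing upright on its straight edge and fully down in a slot, about in the middle of the slot's length and one to a slot; any slots will do. Seal the cement pot: its closing ring was left half shut, so first turn the ring's lever back to the red open mark, then put the lid on and press it down until it is fully home on the rim, and only then turn the ring to the green locked mark. Do not disturb the tape roll, the hammer or the polish tin.

Things in the scene. Friction and masses are not known exactly. Their poses are not given: they have to be found in the camera images.
- stand: fixed green and black stand, 280 x 110 mm, origin under its centre, five cradles at x = -100, -50, 0, 50, 100 mm. A template's bottom edge rests on a sloping ledge 18 above the bench; its -x (robot side) face leans on a backrest 100 wide reaching 70 up the plate, so its upper 45 is free on both sides. Both lean 20 degrees to -x: lift a template out along its own plane.
- rack: fixed pale wooden rack, a block 249 mm (x) by 100 (y) by 52 high, with five sawn slots running right through along its y axis, 15 wide and 40 deep, at x = -88, -44, 0, 44, 88 mm, all empty at the start. Slot floors are 12 above the bench. Origin: centre of its underside; z up. A seated template's origin is 12 above this one.
- pot: fixed blue round cement pot, 92 mm outside diameter, rim 70 above the bench, mouth 76 inside diameter, on a dark foot (152 diameter, 12 high). Origin: centre of its underside; z up. On the foot: a red mark and peg (open; along the pot's x axis) and a green mark and peg (locked; 1.3 rad clockwise from it seen from above).
- cushion (a joint): how far the rubber sealing cushion in the pot's mouth is pressed down, m. At 0 its face is 7 mm below the rim, so a lid set in the mouth rests on it with its flange 7 mm clear of the rim. It yields slowly when the lid is pressed with over 7 N and stays where it was pushed; 0.007 when the lid is home.
- lid: loose aluminium pot lid, 0.15 kg, starts on the bench at the robot's right. Plug below (70 mm diameter, 14 deep), flange over it (94 diameter, 4 thick), black round grip knob on top (26 diameter, from 18 to 46 above the underside). Origin: centre of the plug's underside, z up. Home, its flange rests on the pot's rim and its origin is 56 above the pot's origin.
- closing_ring (a joint): turn of the captive steel closing ring round the pot, rad: 0 with its lever over the red (open) mark, growing clockwise seen from above, to 1.3 with the lever over the green (locked) mark. Starts between 0.55 and 0.9; stops at 0 and 1.3; slight friction (about 1 N at the lever); stays where it is left.
- lever_grip (a point): middle of the top of the red grip on the closing ring's radial lever: 92 mm from the pot's axis, 70 above the bench. The lever is 12 wide and ends 110 from the axis; a steel bar from 40 to 52 above the bench carries the red grip (36 long, 50 to 70 above the bench).
- tape_roll: bystander: roll of pale masking tape lying flat, 100 mm diameter, 30 high; origin under its centre. Leave alone.
- hammer: bystander: cobbler's hammer, 240 mm long, lying on the far side of the bench; origin under its middle. Leave alone.
- polish: bystander: low round polish tin, 72 mm diameter, 30 high, beyond the rack; origin under its centre. Leave alone.
- template0: red D-shaped sole template (3 to 5 are present): flat rigid plate 8 mm thick (x), 90 wide (y), 115 tall (z), straight bottom edge, round top (radius 45 about the point 70 up). 0.1 kg. Origin: middle of the bottom edge; z points up along the plate. It starts on its straight edge in a cradle of the stand, its top leaning 20 degrees to the stand's -x side.
- template1: blue D-shaped sole template (3 to 5 are present): flat rigid plate 8 mm thick (x), 90 wide (y), 115 tall (z), straight bottom edge, round top (radius 45 about the point 70 up). 0.1 kg. Origin: middle of the bottom edge; z points up along the plate. It starts on its straight edge in a cradle of the stand, its top leaning 20 degrees to the stand's -x side.
- template2: yellow D-shaped sole template (3 to 5 are present): flat rigid plate 8 mm thick (x), 90 wide (y), 115 tall (z), straight bottom edge, round top (radius 45 about the point 70 up). 0.1 kg. Origin: middle of the bottom edge; z points up along the plate. It starts on its straight edge in a cradle of the stand, its top leaning 20 degrees to the stand's -x side.
- template3: orange D-shaped sole template (3 to 5 are present): flat rigid plate 8 mm thick (x), 90 wide (y), 115 tall (z), straight bottom edge, round top (radius 45 about the point 70 up). 0.1 kg. Origin: middle of the bottom edge; z points up along the plate. It starts on its straight edge in a cradle of the stand, its top leaning 20 degrees to the stand's -x side.
- template4: white D-shaped sole template (3 to 5 are present): flat rigid plate 8 mm thick (x), 90 wide (y), 115 tall (z), straight bottom edge, round top (radius 45 about the point 70 up). 0.1 kg. Origin: middle of the bottom edge; z points up along the plate. It starts on its straight edge in a cradle of the stand, its top leaning 20 degrees to the stand's -x side.
Things that resemble listed ones, but are neither listed nor needed, are in the scene too. Several things have the shape of the template0; the one meant has the colours described above.

How it is judged:
By the outcome, as a careful person would: the job done as asked, in the order asked, and still so for the second after the job is handed in, with the robot touching nothing.
Of template0, template1, template2, template3, template4 only 3 to 5 are there at a start; the rules pass over those that are not, and their reading is None.
At some moment in a run one of lid may be knocked a few centimetres aside while the robot is not near it.
It also fails if it takes over 208 s, if anything falls off the work surface, if the arm or the gripper's body presses on something with over 40 N, if the wrist force passes 120 N, or if a joint passes its speed limit or range.

ROBOT

A 6-joint arm with a two-finger parallel gripper is mounted at the origin on the work surface. World frame = base frame: x ahead of the robot, y to its left, z up, the work surface at z = 0. Lengths are in m, angles in rad, forces in N, time in s.
With the tool pointing down it reaches from about 0.375 to 0.75 m from the base axis. Payload 9 kg.
Tool frame: the origin (TCP) lies at the very end of the fingers, on their centre line; the grasp point (between the pads) lies 19 mm behind it (ctrl.grip_depth is the z of the grasp point in the tool frame, in m); z points along the fingers, y is the line along which they close (so a half turn about z gives the same grasp; the last joint's range is limited). The gripper opens to 85 mm and grips with 20 to 120 N. Pads are 22 mm wide; open, the fingers measure 114 mm over their backs; the gripper's body (76 mm by 85 mm) begins 54 mm behind the grasp point. The pads swing forward as they close: fully open they stand 13 mm farther back than shut.
Start: joints at [1.072, 0.104, 0.097, 1.564, 0, 1.353], TCP at [0.166, 0.577, 0.231] pointing down, gripper open.
Joint ranges: [-2.99, 2.99], [-0.84, 1.86], [-1.1, 1.16], [-1.84, 2.11], [-1.51, 1.56], [-3.14, 3.14]. Speed limits (rad/s): [2.22, 2.22, 2.57, 3.14, 3.14, 3.14].

INTERFACE

Orientations are given as [roll, pitch, yaw] about the fixed x, y, z axes, in that order (R = Rz(yaw) Ry(pitch) Rx(roll)).
In Python, from bench import ctrl gives the robot as it stands.
- The arm moves only by the shell command python3 -m creep 'ROWS'. ROWS is a JSON object of lists of equal length, an entry for each row: "jaw": the opening, from -1 (shut) to 1 (fully open); "slide": the shift along the world's x, y, z in m, a list of three; "twist": the turn about the world's z in rad. A call has 1 to 20 rows; each row shifts and turns the commanded pose from where the row before left it; what a row does not reach is not made up. A row lasts 1/10 s, in which the tool goes at most 50 mm and 8.59 degrees, less where a joint would pass 70% of its speed; a pose out of reach is approached as far as the arm can. A call is refused whole if a number of a shift passes 0.05 or a number of a turn 0.15, either way. A call with a gripper value outside its range is refused whole. The fingers move at their own pace and stop on an object; the grip force is fixed at half the most. Time passes only in rows, so rows that do not move let the fingers close. It gives the time, the measured TCP pose, the force, the opening and the grip force at its end, in the units of the state.
- ctrl.state(): the state, without advancing time (a new reading comes with each control period).
- ctrl.read_camera(name): name is "side" or "top"; returns the picture (420x560x3 uint8, blue, green, red); there is no depth.
- ctrl.get_calibration(name): a dict with "fx", "fy", "cx", "cy" (pixels), "rvec" (rotation vector, rad) and "tvec" (3), from world to camera coordinates, as OpenCV has them. Camera axes: x right, y down, z forward; pixel columns grow to the right and rows downward; lengths in m; the calibration is good to about 2 mm. A picture is of the moment at which its call begins. get_calibration takes no time and is no camera call.
- ctrl.hand_in(): hands the job in; it is judged then, once.
The state is a dict: "clock": time; "joint_pos": joint angles; "dq": joint speeds; "tau": joint torques, N m; "position": TCP position; "tool_rot": TCP orientation; "wrist_force": force on the tool from outside, world axes, zero at the start; "wrist_torque": the same for the moment, N m; "opening": opening from 0.0 (shut) to 1.0 (fully open); "grasp_force": force on a finger pad.
Only numpy, scipy, OpenCV 4.12 (cv2) and the standard library are available. Lean on these libraries where they do the work, as an engineer would, in place of code of your own. Each camera call takes 0.05 s, during which the arm holds its last target. There are 200 camera calls.

## Working session

There is one attempt and no reset: what is moved stays moved. The work goes in short steps, Python scripts to look and compute and a shell command to move; the robot and the scene stay as the last step left them, time stands still between calls to the robot, and variables do not carry over. Pictures are saved under pics/ and viewed, at most 14 in all, crops included, and the job is handed in when it is done.

```bash
ls; mkdir -p pics
python3 - <<'E'
from bench import ctrl
import cv2
for n in("top","side"):
    cv2.imwrite(f"pics/{n}0.png",ctrl.read_camera(n)); print(n,ctrl.get_calibration(n))
print(ctrl.state(), ctrl.grip_depth)
E
```

```text
pics
top {'fx': 420.7006621410608, 'fy': 420.7006621410608, 'cx': 274.34892902894325, 'cy': 205.90022716006817, 'rvec': array([ 2.14668796, -2.18567527,  0.1286456 ]), 'tvec': array([0.09291743, 0.52329122, 1.16378896])}
side {'fx': 507.1400333121172, 'fy': 507.1400333121172, 'cx': 282.86487270400187, 'cy': 214.56182482602978, 'rvec': array([ 2.3658581 , -0.47489336,  0.15810711]), 'tvec': array([-0.4687323 ,  0.26905782,  1.51614307])}
{'clock': 0.1, 'joint_pos': array([ 1.07226249e+00,  1.04623286e-01,  9.65456604e-02,  1.56387350e+00,
       -2.65907340e-05,  1.35313049e+00]), 'dq': array([-1.08419665e-03, -2.53415419e-03,  1.46047594e-03,  2.47390999e-05,
        1.45597711e-03, -7.09993563e-04]), 'tau': array([ 6.00405678e-03, -5.58205462e+01,  5.04722142e+01,  1.29116312e-02,
       -2.89223381e-04,  2.28064215e-05]), 'position': array([0.16615181, 0.57623593, 0.23060886]), 'tool_rot': array([-3.14045936e+00, -2.23416449e-04,  2.86072454e+00]), 'wrist_force': array([-0.91093034,  0.49820537,  0.45473633]), 'wrist_torque': array([-0.00170939, -0.01026402,  0.01380738]), 'grasp_force': 0.0, 'opening': 1.0003572575892674} -0.0187
```

View pics/top0.png

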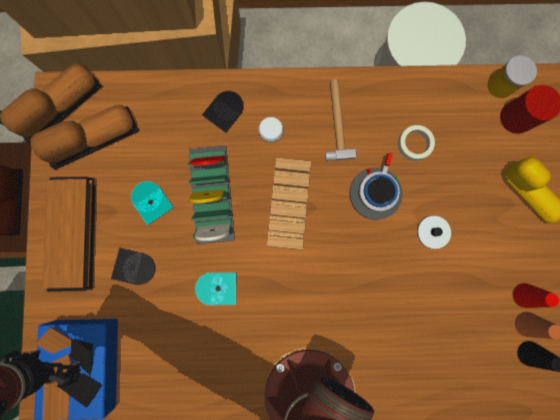

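View pics/side0.png

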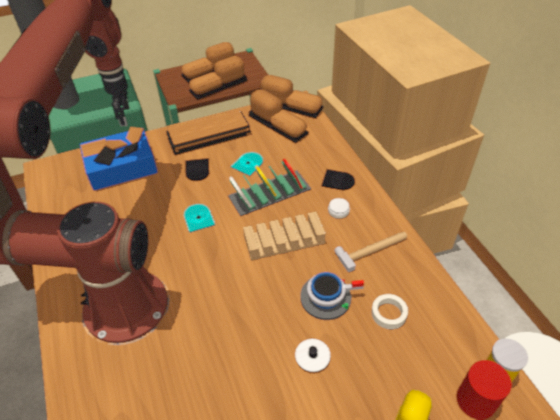

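The pictures show three templates in the stand at top-view pixels red (208,160), yellow (206,197) and white (212,233). The rack is at (290,203), the pot at (380,192) with its lever near (388,160), and the lid at (434,232). Next I'll zoom in for detail.

```bash
cat > h.py <<'E'
import numpy as np, cv2
from bench import ctrl
C={n:ctrl.get_calibration(n) for n in("top","side")}
def P(n):
    c=C[n];K=np.array([[c['fx'],0,c['cx']],[0,c['fy'],c['cy']],[0,0,1.]]);R=cv2.Rodrigues(np.array(c['rvec']))[0];return K,R,np.array(c['tvec']).ravel()
def ray(n,u,v):
    K,R,t=P(n);return -R.T@t, R.T@np.linalg.solve(K,[u,v,1.])
def onz(n,u,v,z):
    o,d=ray(n,u,v);return o+d*(z-o[2])/d[2]
def tri(uv1,uv2):
    a,p=ray("top",*uv1);b,q=ray("side",*uv2)
    s=np.linalg.lstsq(np.c_[p,-q],b-a,rcond=None)[0];x=a+p*s[0];y=b+q*s[1];return (x+y)/2,np.linalg.norm(x-y)
def proj(n,X):
    K,R,t=P(n);return cv2.projectPoints(np.float64(X).reshape(-1,1,3),R,t,K,None)[0].reshape(-1,2)
E
python3 - <<'E'
import cv2
t=cv2.imread("pics/top0.png");s=cv2.imread("pics/side0.png")
cv2.imwrite("pics/topA.png",cv2.resize(t[135:255,180:320],None,fx=5,fy=5,interpolation=cv2.INTER_CUBIC)[:,:])
cv2.imwrite("pics/topB.png",cv2.resize(t[140:260,335:475],None,fx=5,fy=5,interpolation=cv2.INTER_CUBIC))
cv2.imwrite("pics/sideA.png",cv2.resize(s[150:270,220:360],None,fx=5,fy=5,interpolation=cv2.INTER_CUBIC))
E
```

```text
(no output)
```

View pics/topA.png

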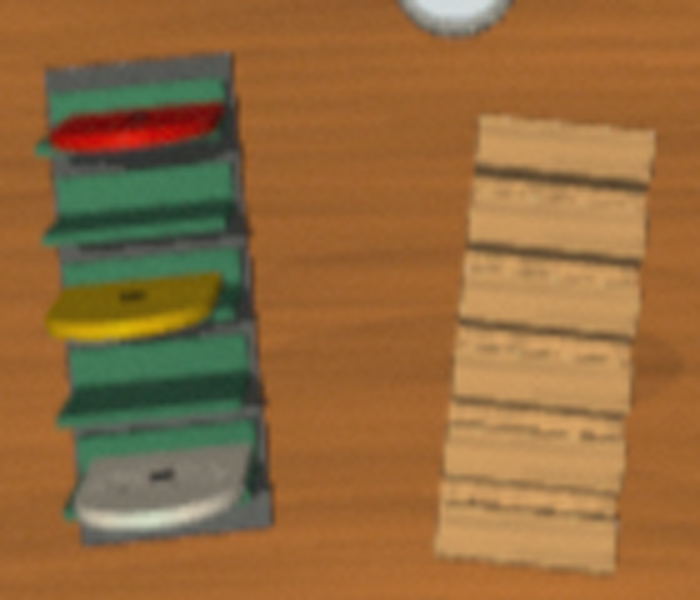

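View pics/topB.png

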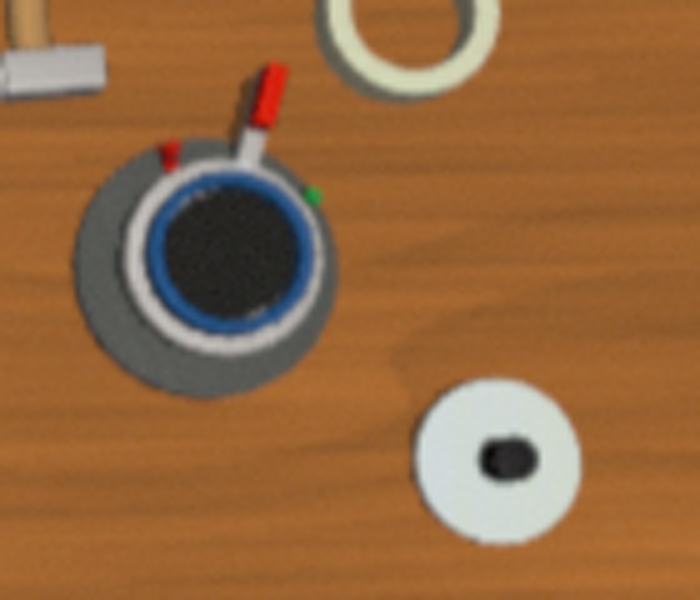

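View pics/sideA.png

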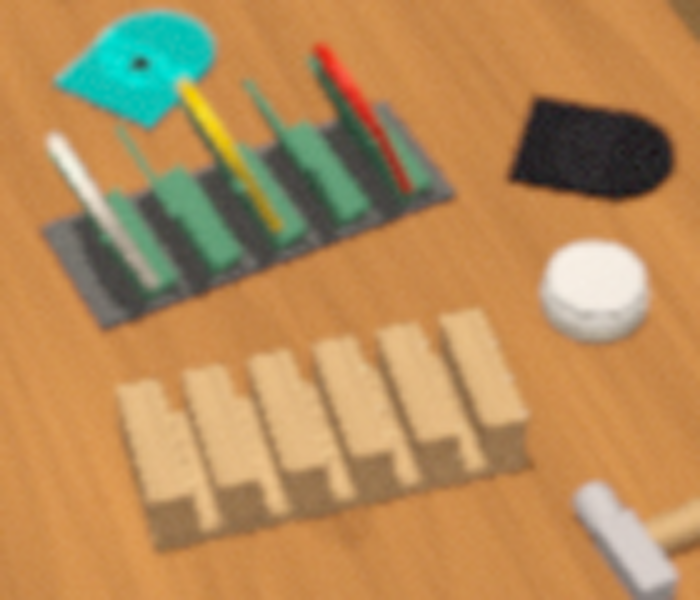

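The crops give the corner pixels: the stand plate, the rack top, the blue rim centre near (232,253) in the pot crop, the lever grip at (268,97) and the lid disc at (498,460). Next, the poses.

```bash
cat > meas.py <<'E'
from h import *
t=cv2.imread("pics/top0.png");s=cv2.imread("pics/side0.png")
def up(p,o): return [o[0]+(p[0]+.5)/5-.5, o[1]+(p[1]+.5)/5-.5]
A=(180,135);B=(335,140);S=(220,150)
np.set_printoptions(precision=4,suppress=True)
def box(ps,z):
    w=np.array([onz("top",*up(p,A),z) for p in ps]); c=w.mean(0)
    ex=(w[0]+w[1]-w[2]-w[3])/2; ey=(w[0]+w[3]-w[1]-w[2])/2
    print(c,"len",np.linalg.norm(ex),np.linalg.norm(ey),"yaw",np.arctan2(ex[1],ex[0]),np.arctan2(-ey[0],ey[1])); return c
print("rack");box([(480,115),(656,130),(613,573),(435,557)],.052)
print("stand");
for z in(0,.006,.012): box([(47,70),(233,53),(272,527),(83,545)],z)
def mask(im,o,f):
    m=f(cv2.cvtColor(im,cv2.COLOR_BGR2HSV).astype(int)).astype(np.uint8); return m
def big(m,x0,y0,x1,y1):
    q=np.zeros_like(m);q[y0:y1,x0:x1]=m[y0:y1,x0:x1]
    c=max(cv2.findContours(q,0,2)[0],key=cv2.contourArea); return c
blue=mask(t,0,lambda h:(abs(h[...,0]-108)<12)&(h[...,1]>120)&(h[...,2]>60))
c=big(blue,345,160,415,220);e=cv2.fitEllipse(c);print("pot rim px",e,onz("top",*e[0],.07))
red=mask(t,0,lambda h:((h[...,0]<6)|(h[...,0]>174))&(h[...,1]>170)&(h[...,2]>90))
pot=onz("top",*e[0],.07)
c=big(red,380,150,396,168);g=cv2.minAreaRect(c);lg=onz("top",*g[0],.07);print("lever",g,lg,np.linalg.norm((lg-pot)[:2]),np.arctan2(*(lg-pot)[1::-1]))
for nm,p in(("redpeg",(172,155)),("grpeg",(314,195))):
    for z in (.012,.03):
        w=onz("top",*up(p,B),z);print(nm,w,np.arctan2(*(w-pot)[1::-1]),np.linalg.norm((w-pot)[:2]))
lid=mask(t,0,lambda h:(h[...,1]<60)&(h[...,2]>150))
c=big(lid,410,205,460,255);e=cv2.minEnclosingCircle(c);print("lid",e,onz("top",*e[0],.018))
print("cam",ray("top",0,0)[0])
E
python3 meas.py
```

```text
rack
[0.5302 0.0431 0.052 ] len 0.24947193057487288 0.09891998264931519 yaw -0.12053749847379783 -0.10561577863396819
stand
[0.5671 0.2662 0.    ] len 0.2803352352735149 0.10947249099471267 yaw 0.07649068254212575 0.076564867661775
[0.5662 0.2654 0.006 ] len 0.27895058545270435 0.10893177742764494 yaw 0.07649068254212577 0.07656486766177426
[0.5653 0.2645 0.012 ] len 0.2775659356318939 0.10839106386057727 yaw 0.07649068254212586 0.07656486766177525
pot rim px ((380.3823547363281, 190.20419311523438), (30.725099563598633, 31.85117530822754), 89.17638397216797) [ 0.5586 -0.209   0.07  ]
lever ((388.1471252441406, 158.91177368164062), (4.6081767082214355, 12.369317054748535), 14.03624439239502) [ 0.646  -0.2346  0.07  ] 0.09109514348987541 -0.2858586464284184
redpeg [ 0.6253 -0.1937  0.012 ] 0.2243285071994886 0.06837044535697528
redpeg [ 0.6217 -0.1895  0.03  ] 0.2992650849605231 0.06608738748922896
grpeg [ 0.6002 -0.2752  0.012 ] -1.0097890113875014 0.0782850054102053
grpeg [ 0.5971 -0.2697  0.03  ] -1.0060327158752513 0.07196651203161582
lid ((434.0, 232.0), 16.763153076171875) [ 0.4433 -0.3699  0.018 ]
cam [0.3909 0.0919 1.2148]
```

Run:
```python
from h import *
np.set_printoptions(precision=4,suppress=True)
up=lambda p,o:(o[0]+(p[0]+.5)/5-.5,o[1]+(p[1]+.5)/5-.5)
c=np.array([.5668,.2659]);yaw=.0765
ex=np.array([np.cos(yaw),np.sin(yaw)]);ey=np.array([-ex[1],ex[0]])
s20,c20=np.sin(np.radians(20)),np.cos(np.radians(20))
for nm,x,a,b in(("red",.1,(133,146),(322,48)),("yel",0,(122,333),(183,82)),("wht",-.1,(150,525),(52,137))):
    q=c+ex*x; ap=np.r_[q-ex*.115*s20,.018+.115*c20]
    print(nm,"foot",q,"apex pred",ap,"tri",tri(up(a,(180,135)),up(b,(220,150))),"proj top",(proj("top",ap)[0]-[180,135])*5+2,"side",(proj("side",ap)[0]-[220,150])*5+2)
    print("  corners top",((proj("top",[np.r_[q+ey*.045*k-ex*.07*s20,.018+.07*c20] for k in(1,-1)])-[180,135])*5+2).tolist())
rc=np.array([.5302,.0431]);ry=-.113
rx=np.array([np.cos(ry),np.sin(ry)])
for x in(-.088,0,.088):
    print("slot",rc+rx*x)
# rack check in side view: top corners and slot ends
ryv=np.array([-rx[1],rx[0]])
for sx,sy in((1,1),(1,-1),(-1,-1),(-1,1)):
    p=np.r_[rc+rx*.1245*sx+ryv*.05*sy,.052];print((proj("side",p)[0]-[220,150])*5+2,(proj("top",p)[0]-[180,135])*5+2)
```

```text
red foot [0.6665 0.2735] apex pred [0.6273 0.2705 0.1261] tri (array([0.6219, 0.2585, 0.1474]), np.float64(0.004080824915355398)) proj top [115.7637 148.7568] side [325.9456  57.693 ]
  corners top [[44.17163831674469, 145.06996599583613], [208.36284345658652, 129.9594970010544]]
yel foot [0.5668 0.2659] apex pred [0.5276 0.2629 0.1261] tri (array([0.5243, 0.2644, 0.1468]), np.float64(0.005299093392760976)) proj top [130.2883 336.5209] side [193.9885 104.0871]
  corners top [[57.446992785160774, 325.70411959388946], [223.22635028469233, 310.22352875869615]]
wht foot [0.4671 0.2583] apex pred [0.4279 0.2553 0.1261] tri (array([0.4266, 0.2504, 0.145 ]), np.float64(0.004399216979254823)) proj top [145.1113 528.1428] side [ 57.5071 152.0718]
  corners top [[70.9846916106336, 509.9079218217315], [238.38322084227823, 494.0454643985866]]
slot [0.4428 0.053 ]
slot [0.5302 0.0431]
slot [0.6176 0.0332]
[482.5732 305.7812] [477.9919 114.4543]
[531.8655 416.1734] [654.6967 131.1194]
[153.0391 504.2162] [616.2614 573.4247]
[117.4195 387.5114] [435.304  556.1402]
```

```bash
python3 -m creep '{"jaw":[-0.4,-0.4,-0.4,-0.4,-0.4,-0.4,-0.4,-0.4,-0.4,-0.4,-0.4,-0.4,-0.4,-0.4,-0.4,-0.4,-0.4,-0.4,-0.4,-0.4],"slide":[[0.024,-0.0405,0],[0.024,-0.0405,0],[0.024,-0.0405,0],[0.024,-0.0405,0],[0.024,-0.0405,0],[0.024,-0.0405,0],[0.024,-0.0405,0],[0.024,-0.0405,0],[0.024,-0.0405,0],[0.024,-0.0405,0],[0.024,-0.0405,0],[0.024,-0.0405,0],[0.024,-0.0405,0],[0.024,-0.0405,0],[0.024,-0.0405,0],[0.024,-0.0405,0],[0.024,-0.0405,0],[0.024,-0.0405,0],[0.024,-0.0405,0],[0.024,-0.0405,0]],"twist":[0,0,0,0,0,0,0,0,0,0,0,0,0,0,0,0,0,0,0,0]}'; python3 -m creep '{"jaw":[-0.4,-0.4],"slide":[[0,0,0],[0,0,0]],"twist":[0,0]}'
```

```text
clock: 2.1
position: [0.6468, -0.2352, 0.2307]
tool_rot: [3.141, -0.001, 2.861]
wrist_force: [0.4, 0.9, 0.9]
opening: 0.297
grasp_force: 0.0
clock: 2.3
position: [0.646, -0.2342, 0.2293]
tool_rot: [3.141, -0.003, 2.859]
wrist_force: [0.0, 0.9, 0.3]
opening: 0.302
grasp_force: 0.0
```

```bash
python3 -m creep '{"jaw":[-0.4,-0.4,-0.4,-0.4,-0.4,-0.4,-0.62,-0.62,-0.62],"slide":[[0,0,-0.0346],[0,0,-0.0346],[0,0,-0.0346],[0,0,-0.0346],[0,0,-0.0346],[0,0,0],[0,0,0],[0,0,0],[0,0,0]],"twist":[0,0,0,0,0,0,0,0,0]}'; python3 -m creep '{"jaw":[-0.62,-0.62,-0.62,-0.62,-0.62,-0.62,-0.62,-0.62,-0.62],"slide":[[0.0021,0.0089,0],[0.0013,0.009,0],[0.0003,0.0092,0],[-0.0006,0.0091,0],[-0.0015,0.009,0],[-0.0017,0.0068,0],[-0.0008,0.0026,0],[0,0,0],[0,0,0]],"twist":[0.1,0.1,0.1,0.1,0.1,0.076,0.03,0,0]}'
python3 - <<'E'
from h import *
im=ctrl.read_camera("side");cv2.imwrite("pics/s1.png",cv2.resize(im[240:400,270:430],None,fx=3.7,fy=3.7,interpolation=2))
E
```

```text
clock: 3.2
position: [0.6476, -0.234, 0.0613]
tool_rot: [-3.141, 0.004, 2.861]
wrist_force: [-0.3, -0.8, -0.6]
opening: 0.19
grasp_force: 0.0
clock: 4.1
position: [0.6466, -0.1803, 0.0602]
tool_rot: [-3.138, 0.002, -2.818]
wrist_force: [2.1, -3.7, 1.9]
opening: 0.193
grasp_force: 2.5
```

View pics/s1.png

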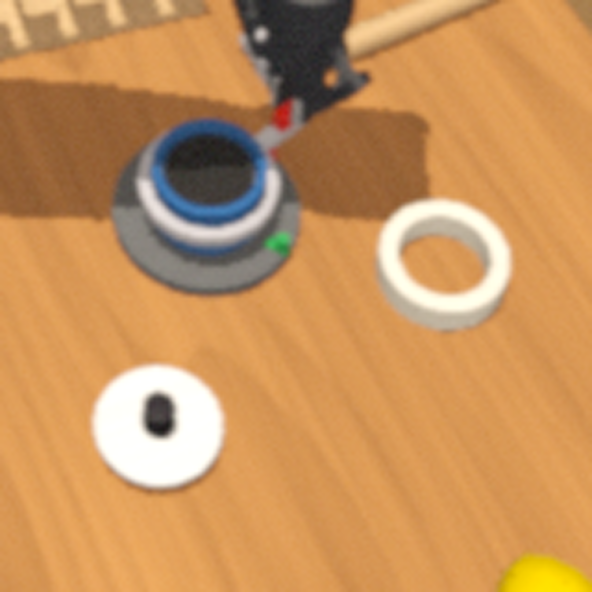

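The lever is over the red mark, hidden behind the fingers near (285,115) in the crop, with about 4 N against the stop. I'll lift clear and recheck the lever and lid.

```bash
python3 -m creep '{"jaw":[-0.5,-0.4,-0.4,-0.4,-0.4,-0.2,-0.2,-0.2,-0.2,-0.2,-0.2,-0.2],"slide":[[0.0002,-0.001,0],[0,0,0.035],[0,0,0.035],[0,0,0.035],[0,0,0.035],[-0.034,0.03,0],[-0.034,0.03,0],[-0.034,0.03,0],[-0.02,0.02,0],[0,0,0],[0,0,0],[0,0,0]],"twist":[0,0,0,0,0,0,0,0,0,0,0,0]}'
cat > pot.py <<'E'
from h import *
np.set_printoptions(precision=4,suppress=True)
t=ctrl.read_camera("top");s=ctrl.read_camera("side");H=cv2.cvtColor(t,cv2.COLOR_BGR2HSV).astype(int)
def big(m,x0,y0,x1,y1):
    q=np.zeros(m.shape,np.uint8);q[y0:y1,x0:x1]=m[y0:y1,x0:x1]
    cs=cv2.findContours(q,0,2)[0];return max(cs,key=cv2.contourArea) if cs else None
red=((H[...,0]<6)|(H[...,0]>174))&(H[...,1]>170)&(H[...,2]>90)
pot=np.array([.5586,-.209,.07])
c=big(red,345,140,440,215)
if c is not None:
    g=cv2.minAreaRect(c);l=onz("top",*g[0],.07);print("lever",l,"psi",np.arctan2(*(l-pot)[1::-1]),np.linalg.norm((l-pot)[:2]))
w=(H[...,1]<60)&(H[...,2]>150)
for c in cv2.findContours(w.astype(np.uint8),0,2)[0]:
    if cv2.contourArea(c)>500:
        e=cv2.minEnclosingCircle(c);print("white disc",e,onz("top",*e[0],.018),onz("top",*e[0],.081))
cv2.imwrite("pics/t_last.png",t);cv2.imwrite("pics/s_last.png",s)
E
python3 pot.py
```

```text
clock: 5.35
position: [0.524, -0.0703, 0.1984]
tool_rot: [3.142, 0.0, -2.817]
wrist_force: [-0.1, -0.5, -0.3]
opening: 0.401
grasp_force: 0.0
white disc ((433.7567443847656, 231.9729766845703), 16.863000869750977) [ 0.4434 -0.3692  0.018 ] [ 0.4406 -0.3449  0.081 ]
white disc ((521.943359375, 68.66890716552734), 15.558488845825195) [ 0.9248 -0.6623  0.018 ] [ 0.8967 -0.6226  0.081 ]
white disc ((356.5, 44.5), 109.10784149169922) [ 1.0083 -0.1716  0.018 ] [ 0.9758 -0.1577  0.081 ]
```

```bash
python3 -m creep '{"jaw":[0,0,0,0,0,0,0,0,0,0,0,0,0,0,0],"slide":[[-0.0101,-0.0374,0],[-0.0101,-0.0374,0],[-0.0101,-0.0374,0],[-0.0101,-0.0374,0],[-0.0101,-0.0374,0],[-0.0101,-0.0374,0],[-0.0101,-0.0374,0],[-0.0101,-0.0374,0],[0,0,0],[0,0,-0.034],[0,0,-0.034],[0,0,-0.034],[0,0,-0.034],[0,0,0],[0,0,0]],"twist":[0,0,0,0,0,0,0,0,0,0,0,0,0,0,0]}'
python3 - <<'E'
from h import *
im=ctrl.read_camera("side");H=cv2.cvtColor(im,cv2.COLOR_BGR2HSV).astype(int)
print(proj("side",[[.4433,-.3695,.018],[.4433,-.3695,.046]]))
cv2.imwrite("pics/s2.png",cv2.resize(im[230:400,240:430],None,fx=3.2,fy=3.2,interpolation=2))
s0=cv2.imread("pics/s1.png");H=cv2.cvtColor(s0,cv2.COLOR_BGR2HSV).astype(int)
m=((H[...,1]<50)&(H[...,2]>190)).astype(np.uint8)
for c in cv2.findContours(m,0,2)[0]:
    if cv2.contourArea(c)>5000:e=cv2.fitEllipse(cv2.convexHull(c));print(e[0],270+e[0][0]/3.7,240+e[0][1]/3.7)
E
```

```text
clock: 6.95
position: [0.4427, -0.3689, 0.0627]
tool_rot: [3.14, -0.0, -2.816]
wrist_force: [1.0, 0.0, 0.5]
opening: 0.503
grasp_force: 0.0
[[312.73050261 354.01486258]
 [312.99843394 349.14326027]]
(158.06776428222656, 426.42144775390625) 312.72101737357474 355.2490399334882
(443.6798400878906, 262.49981689453125) 389.9134702940245 310.9458964579814
```

View pics/s2.png

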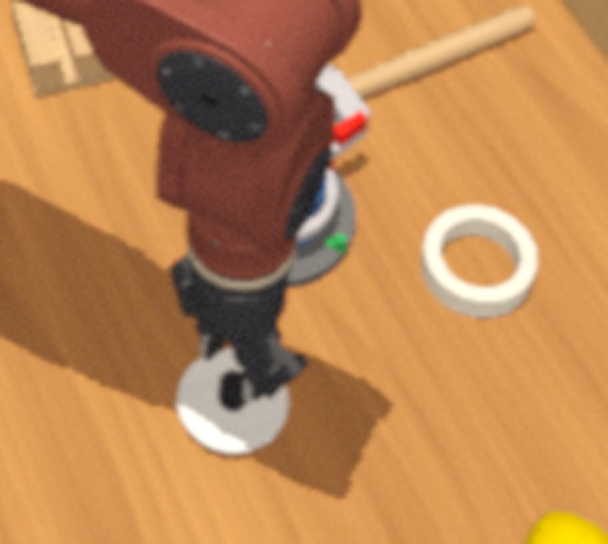

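The knob at crop (232,388) sits under the open fingers, and the side view agrees within about 1 px. I'll descend, grip and lift.

```bash
python3 -m creep '{"jaw":[0,0,0,0,-1,-1,-1,-1,-1,-1],"slide":[[0,0,-0.02],[0,0,-0.015],[0,0,-0.006],[0,0,0],[0,0,0],[0,0,0],[0,0,0],[0,0,0],[0,0,0],[0,0,0]],"twist":[0,0,0,0,0,0,0,0,0,0]}'; python3 -m creep '{"jaw":[-1,-1,-1,-1,-1,-1,-1],"slide":[[0,0,0.03],[0,0,0.03],[0,0,0.03],[0,0,0.03],[0,0,0.02],[0,0,0],[0,0,0]],"twist":[0,0,0,0,0,0,0]}'
```

```text
clock: 8.0
position: [0.4433, -0.3698, 0.0225]
tool_rot: [-3.14, 0.001, -2.816]
wrist_force: [-0.8, 1.6, 6.2]
opening: 0.284
grasp_force: 59.4
clock: 8.7
position: [0.4427, -0.3691, 0.1607]
tool_rot: [3.141, -0.0, -2.816]
wrist_force: [-0.2, 0.5, -2.3]
opening: 0.279
grasp_force: 59.1
```

```bash
python3 -m creep '{"jaw":[-1,-1,-1,-1,-1,-1,-1,-1],"slide":[[0.0232,0.032,0],[0.0232,0.032,0],[0.0232,0.032,0],[0.0232,0.032,0],[0.0232,0.032,0],[0,0,-0.03],[0,0,0],[0,0,0]],"twist":[0,0,0,0,0,0,0,0]}'
python3 - <<'E'
from h import *
for n in("top","side"): cv2.imwrite(f"pics/lid_{n}.png",ctrl.read_camera(n))
t=cv2.imread("pics/lid_top.png");s=cv2.imread("pics/lid_side.png")
cv2.imwrite("pics/lid2.png",np.hstack([cv2.resize(t[140:240,330:430],(400,400),interpolation=2),cv2.resize(s[240:340,280:380],(400,400),interpolation=2)]))
E
```

```text
clock: 9.5
position: [0.5574, -0.2086, 0.1296]
tool_rot: [3.139, -0.003, -2.817]
wrist_force: [0.0, -0.6, -1.2]
opening: 0.284
grasp_force: 59.3
```

View pics/lid2.png

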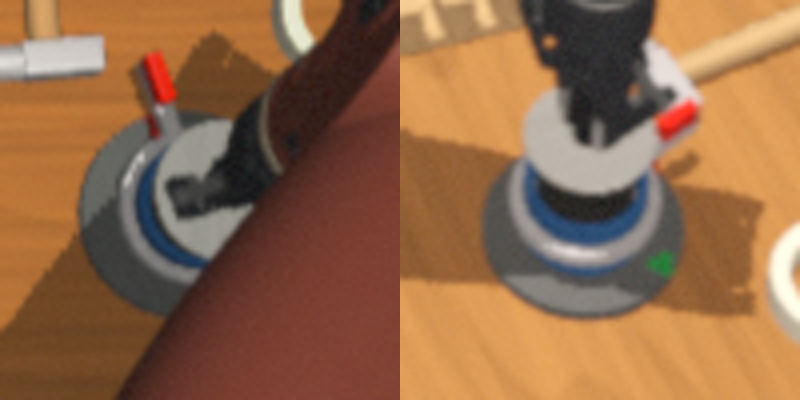

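The lever lies on the red mark in both views. I'll check the lid's edge pixels against circles predicted at the tool and the pot.

```bash
python3 - <<'E'
from h import *
a=np.linspace(0,2*np.pi,360)
def ext(n,c,r,z):
    p=proj(n,np.c_[c[0]+r*np.cos(a),c[1]+r*np.sin(a),0*a+z]);return p.min(0),p.max(0)
for n,o,k in(("top",(330,140),0),("side",(280,240),400)):
    for nm,c,r,z in(("lid",(.5576,-.2086),.047,.123),("rim",(.5586,-.209),.046,.07),("foot",(.5586,-.209),.076,.012)):
        lo,hi=ext(n,c,r,z);print(n,nm,((lo-o)*4+1.5+[k,0]).round(),((hi-o)*4+1.5+[k,0]).round())
E
python3 - <<'E'
import cv2,numpy as np
t=cv2.imread("pics/lid2.png");H=cv2.cvtColor(t,cv2.COLOR_BGR2HSV).astype(int)
b=(abs(H[...,0]-108)<12)&(H[...,1]>110)&(H[...,2]>50)
for x0,x1 in((100,400),(450,720)):
    y,x=np.nonzero(b[:,x0:x1]);print(x.min()+x0,x.max()+x0,y.min(),y.max())
g=(H[...,1]<50)&(H[...,2]>120)
y,x=np.nonzero(g[90:195,515:660]);print("lid side",x.min()+515,x.max()+515,y.min()+90,y.max()+90)
for v in(130,140,150,160):
    xs=np.nonzero(g[v,500:640])[0]+500;print(v,xs.min(),xs.max())
E
```

```text
top lid [152. 121.] [295. 263.]
top rim [136. 136.] [270. 269.]
top foot [ 77. 111.] [288. 319.]
side lid [522.  81.] [656. 191.]
side rim [523. 126.] [651. 232.]
side foot [481. 138.] [686. 311.]
138 204 162 266
527 644 170 274
lid side 515 659 90 194
130 526 639
140 526 639
150 528 639
160 519 639
```

```bash
python3 -m creep '{"jaw":[-1,-1,-1,-1,-1],"slide":[[0.001,-0.0004,-0.015],[0,0,-0.012],[0,0,-0.01],[0,0,-0.006],[0,0,0]],"twist":[0,0,0,0,0]}'; python3 -m creep '{"jaw":[-1,-1,-1,-1,-1],"slide":[[0,0,-0.002],[0,0,-0.002],[0,0,-0.002],[0,0,0],[0,0,0]],"twist":[0,0,0,0,0]}'
```

```text
clock: 10.1
position: [0.559, -0.2091, 0.0869]
tool_rot: [3.14, -0.001, -2.817]
wrist_force: [-0.1, 0.3, -1.5]
opening: 0.285
grasp_force: 59.3
clock: 10.6
position: [0.5602, -0.2097, 0.0832]
tool_rot: [-3.141, 0.001, -2.816]
wrist_force: [-1.2, 1.0, 4.9]
opening: 0.284
grasp_force: 59.8
```

```bash
python3 -m creep '{"jaw":[-1,-1,-1,-1,-1,-1,-1],"slide":[[0,0,-0.002],[0,0,-0.002],[0,0,0],[0,0,0],[0,0,0],[0,0,0],[0,0,0]],"twist":[0,0,0,0,0,0,0]}'; python3 -m creep '{"jaw":[-1,-1,-1,-1,-1,-1,-1,-1,-1,-1],"slide":[[0,0,-0.002],[0,0,0],[0,0,0],[0,0,0],[0,0,0],[0,0,-0.002],[0,0,0],[0,0,0],[0,0,0],[0,0,0]],"twist":[0,0,0,0,0,0,0,0,0,0]}'
```

```text
clock: 11.3
position: [0.5602, -0.2097, 0.0787]
tool_rot: [-3.141, 0.001, -2.816]
wrist_force: [0.1, 0.4, 4.8]
opening: 0.281
grasp_force: 59.8
clock: 12.3
position: [0.5602, -0.2098, 0.0784]
tool_rot: [-3.14, 0.001, -2.816]
wrist_force: [-12.5, 6.7, 33.6]
opening: 0.28
grasp_force: 63.0
```

```bash
python3 -m creep '{"jaw":[-1,-1,0,0,0,0,0,0,0,0,0,0,0,0,0],"slide":[[0,0,0.003],[0,0,0],[0,0,0],[0,0,0],[0,0,0],[0,0,0.005],[0,0,0.02],[0,0,0.03],[0,0,0.03],[0,0,0.03],[-0.04,0.03,0.03],[-0.04,0.04,0],[-0.03,0.04,0],[-0.03,0.04,0],[0,0,0]],"twist":[0,0,0,0,0,0,0,0,0,0,0,0,0,0,0]}'; python3 pot.py
python3 - <<'E'
from h import *
t=cv2.imread("pics/t_last.png");s=cv2.imread("pics/s_last.png")
cv2.imwrite("pics/lid3.png",np.hstack([cv2.resize(t[140:240,330:430],(400,400),interpolation=2),cv2.resize(s[240:340,280:380],(400,400),interpolation=2)]))
E
```

```text
clock: 13.8
position: [0.4275, -0.0648, 0.2189]
tool_rot: [3.141, 0.001, -2.813]
wrist_force: [0.4, -0.7, -0.3]
opening: 0.503
grasp_force: 0.0
lever [ 0.6459 -0.1821  0.07  ] psi 0.2992077636377423 0.09139597729557053
white disc ((416.875, 141.60000610351562), 17.18222999572754) [ 0.7076 -0.3359  0.018 ] [ 0.6909 -0.3134  0.081 ]
white disc ((521.2380981445312, 69.23809814453125), 15.333502769470215) [ 0.9231 -0.66    0.018 ] [ 0.8951 -0.6204  0.081 ]
white disc ((356.9614562988281, 48.853851318359375), 109.19566345214844) [ 0.9946 -0.1724  0.018 ] [ 0.9628 -0.1585  0.081 ]
```

View pics/lid3.png

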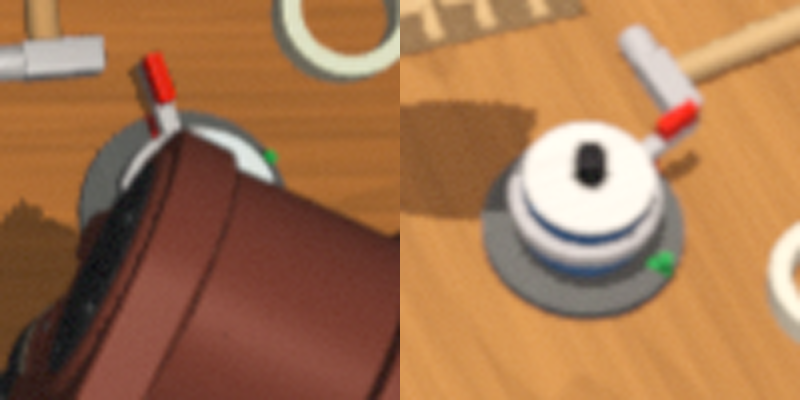

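The lid is on the pot at crop (590,180) and the lever is still at open (psi 0.299). I'll move to the lever and straddle it.

```bash
python3 - <<'E'
from h import *
a=np.linspace(0,2*np.pi,360)
for z in(.07,.074,.077,.081):
    p=proj("side",np.c_[.5586+.047*np.cos(a),-.209+.047*np.sin(a),0*a+z]);print(z,((p.min(0)-[280,240])*4+[401.5,1.5]).round(),((p.max(0)-[280,240])*4+[401.5,1.5]).round())
t=cv2.imread("pics/lid3.png");H=cv2.cvtColor(t,cv2.COLOR_BGR2HSV).astype(int)
g=((H[...,1]<60)&(H[...,2]>215)).astype(np.uint8);g[:,:450]=0;g[:,720:]=0
c=max(cv2.findContours(g,0,2)[0],key=cv2.contourArea);print(cv2.boundingRect(c))
E
python3 -m creep '{"jaw":[-0.4,-0.4,-0.4,-0.4,-0.4,-0.4,-0.4,-0.4],"slide":[[0.0312,-0.0168,0],[0.0312,-0.0168,0],[0.0312,-0.0168,0],[0.0312,-0.0168,0],[0.0312,-0.0168,0],[0.0312,-0.0168,0],[0.0312,-0.0168,0],[0,0,0]],"twist":[-0.03,0,0,0,0,0,0,0]}'; python3 -m creep '{"jaw":[-0.4,-0.4,-0.4,-0.4,-0.4,-0.62,-0.62,-0.62],"slide":[[0,0,-0.04],[0,0,-0.04],[0,0,-0.04],[0,0,-0.0389],[0,0,0],[0,0,0],[0,0,0],[0,0,0]],"twist":[0,0,0,0,0,0,0,0]}'
```

```text
0.07 [522. 125.] [652. 233.]
0.074 [522. 121.] [653. 230.]
0.077 [522. 119.] [653. 227.]
0.081 [522. 116.] [653. 224.]
(514, 122, 145, 133)
clock: 14.7
position: [0.6508, -0.1892, 0.213]
tool_rot: [3.139, -0.003, -2.849]
wrist_force: [-0.6, -0.3, -1.0]
opening: 0.3
grasp_force: 0.0
clock: 15.5
position: [0.65, -0.1868, 0.062]
tool_rot: [-3.139, 0.003, -2.846]
wrist_force: [-0.5, 1.0, -0.6]
opening: 0.191
grasp_force: 0.2
```

```bash
python3 -m creep '{"jaw":[-0.62,-0.62,-0.62,-0.62,-0.62,-0.62,-0.62,-0.62,-0.62,-0.62,-0.62,-0.62,-0.62,-0.62],"slide":[[-0.0017,-0.0041,0],[0.0014,-0.0091,0],[0.0004,-0.0091,0],[-0.0005,-0.0091,0],[-0.0013,-0.0091,0],[-0.0023,-0.0088,0],[-0.0032,-0.0086,0],[-0.0039,-0.0083,0],[-0.0048,-0.0077,0],[-0.0056,-0.0073,0],[-0.0062,-0.0067,0],[-0.0069,-0.006,0],[-0.0075,-0.0053,0],[0,0,0]],"twist":[-0.1,-0.1,-0.1,-0.1,-0.1,-0.1,-0.1,-0.1,-0.1,-0.1,-0.1,-0.1,-0.1,0]}'; python3 -m creep '{"jaw":[-0.62,-0.62,-0.62],"slide":[[-0.0027,-0.0017,0],[0,0,0],[0,0,0]],"twist":[0,0,0]}'
```

```text
clock: 16.9
position: [0.6068, -0.2866, 0.0612]
tool_rot: [3.141, 0.003, 2.134]
wrist_force: [-0.1, -0.1, 0.4]
opening: 0.19
grasp_force: 0.0
clock: 17.2
position: [0.6058, -0.2868, 0.0609]
tool_rot: [3.138, 0.003, 2.141]
wrist_force: [4.8, 0.8, 2.2]
opening: 0.191
grasp_force: 2.6
```

```bash
python3 -m creep '{"jaw":[-0.45,-0.4,-0.4,-0.4,-0.4,-0.4,-0.4,-0.4,-0.4,-0.4,-0.4,-0.4,-0.4,-0.4],"slide":[[0.001,0.0006,0],[0,0,0],[0,0,0.03],[0,0,0.03],[0,0,0.03],[0,0,0.03],[-0.03,0.04,0.02],[-0.03,0.045,0],[-0.02,0.045,0],[-0.01,0.045,0],[-0.01,0.045,0],[0,0.045,0],[0,0.045,0],[0,0,0]],"twist":[0,0,0,0,0,0,-0.08,-0.08,-0.08,-0.08,-0.08,-0.08,0,0]}'; python3 pot.py
```

```text
clock: 18.6
position: [0.5085, 0.0219, 0.1982]
tool_rot: [3.141, -0.001, 1.663]
wrist_force: [-0.1, -1.3, 0.5]
opening: 0.302
grasp_force: 0.0
lever [ 0.6085 -0.2863  0.07  ] psi -0.9974801560182046 0.09199104360741699
white disc ((381.877685546875, 188.66952514648438), 22.401901245117188) [ 0.5706 -0.2271  0.018 ] [ 0.5611 -0.2103  0.081 ]
white disc ((416.84375, 141.625), 17.1677303314209) [ 0.7075 -0.3358  0.018 ] [ 0.6909 -0.3133  0.081 ]
white disc ((521.2857055664062, 69.28571319580078), 15.269793510437012) [ 0.9229 -0.6602  0.018 ] [ 0.8949 -0.6206  0.081 ]
white disc ((358.7084045410156, 42.43264389038086), 106.70941162109375) [ 1.0147 -0.1785  0.018 ] [ 0.9819 -0.1642  0.081 ]
```

```bash
python3 -m creep '{"jaw":[0,0,0,0,0,0,0,0,0,0,0,0,0],"slide":[[0.004,0.0407,0],[0.004,0.0407,0],[0.004,0.0407,0],[0.004,0.0407,0],[0.004,0.0407,0],[0.0042,0.0409,0],[0,0,0],[0,0,0],[0,0,-0.02],[0,0,-0.02],[0,0,-0.02],[0,0,0],[0,0,0]],"twist":[-0.016,0,0,0,0,0,0,0,0,0,0,0,0]}'
python3 - <<'E'
from h import *
s=ctrl.read_camera("side");cv2.imwrite("pics/y1.png",cv2.resize(s[130:250,200:340],None,fx=5,fy=5,interpolation=2))
E
```

```text
clock: 20.0
position: [0.5336, 0.2604, 0.1382]
tool_rot: [-3.141, 0.0, 1.639]
wrist_force: [-0.0, -1.0, 1.2]
opening: 0.502
grasp_force: 0.0
```

View pics/y1.png

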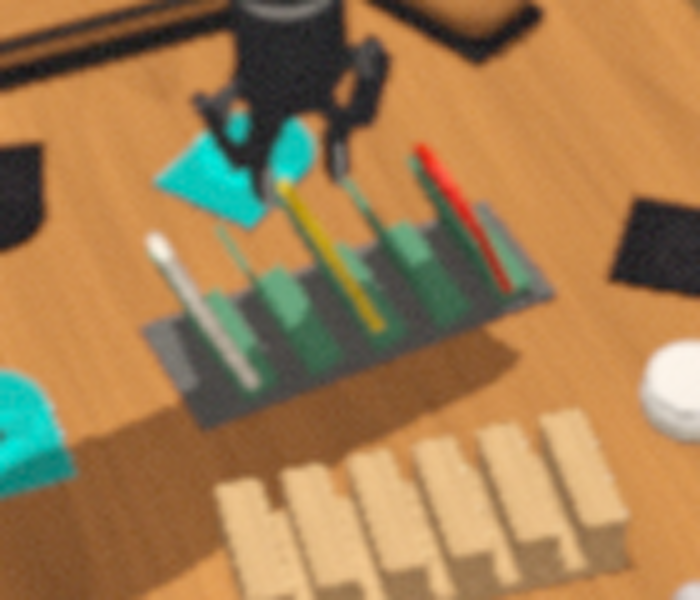

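The open fingertips at crop (270,195) and (338,175) straddle the yellow plate's top at (287,185), which is slightly nearer the left finger. I'll correct that, descend, push the plate upright and close.

```bash
python3 -m creep '{"jaw":[0,0,0,0,-0.4,-0.4,-0.4],"slide":[[-0.003,0.006,0],[0,0,-0.015],[0,0,-0.015],[0,0,-0.011],[0,0,0],[0,0,0],[0,0,0]],"twist":[0,0,0,0,0,0,0]}'; python3 -m creep '{"jaw":[-0.4,-0.4,-0.4,-0.4,-0.4,-0.4,-0.4],"slide":[[0.0066,0.0005,0],[0.0066,0.0005,0],[0.0066,0.0005,0],[0.0066,0.0005,0],[0.0066,0.0005,0],[0.003,0.0003,0],[0,0,0]],"twist":[0,0,0,0,0,0,0]}'
python3 - <<'E'
from h import *
s=ctrl.read_camera("side");cv2.imwrite("pics/y2.png",cv2.resize(s[130:250,200:340],None,fx=5,fy=5,interpolation=2))
E
```

```text
clock: 20.75
position: [0.5305, 0.2679, 0.0971]
tool_rot: [3.141, -0.0, 1.641]
wrist_force: [-0.6, 0.7, 0.9]
opening: 0.302
grasp_force: 0.0
clock: 21.45
position: [0.5667, 0.2706, 0.0965]
tool_rot: [-3.142, 0.0, 1.641]
wrist_force: [-0.4, 0.4, -0.2]
opening: 0.299
grasp_force: 0.1
```

View pics/y2.png

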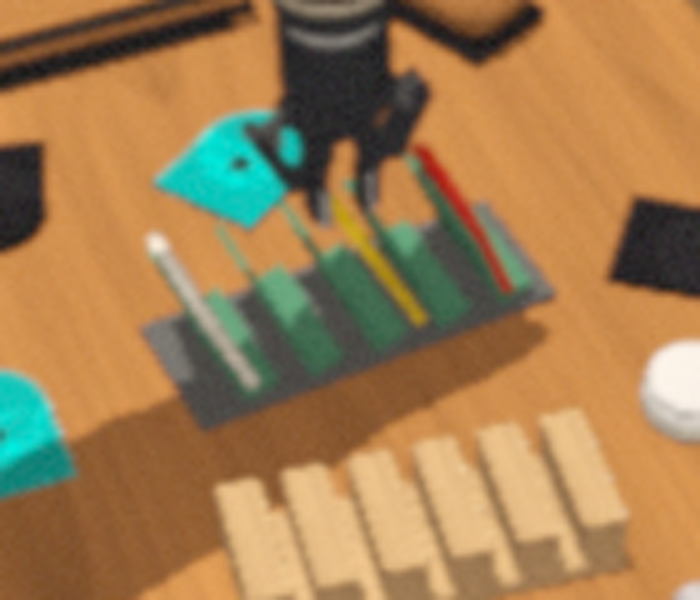

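The plate's foot slid along with the push, so it still leans but stands clear of its backrest. Closing the jaws should square it up between the pads.

```bash
python3 -m creep '{"jaw":[-0.6,-0.7,-0.8,-0.9,-1,-1,-1,-1],"slide":[[0,0,0],[0,0,0],[0,0,0],[0,0,0],[0,0,0],[0,0,0],[0,0,0],[0,0,0]],"twist":[0,0,0,0,0,0,0,0]}'; python3 -m creep '{"jaw":[-1,-1,-1,-1,-1,-1,-1],"slide":[[0,0,0.015],[0,0,0.02],[0,0,0.02],[0,0,0.025],[0,0,0.02],[0,0,0],[0,0,0]],"twist":[0,0,0,0,0,0,0]}'
python3 - <<'E'
from h import *
s=ctrl.read_camera("side");t=ctrl.read_camera("top");cv2.imwrite("pics/y3.png",np.hstack([cv2.resize(s[110:230,210:330],(390,390),interpolation=2),cv2.resize(t[130:250,160:280],(390,390),interpolation=2)]))
E
```

```text
clock: 22.3
position: [0.5691, 0.2711, 0.0995]
tool_rot: [3.135, -0.001, 1.641]
wrist_force: [4.9, 0.6, 7.4]
opening: 0.122
grasp_force: 55.8
clock: 23.0
position: [0.5662, 0.2707, 0.196]
tool_rot: [-3.141, 0.0, 1.641]
wrist_force: [0.1, -0.0, -2.0]
opening: 0.072
grasp_force: 66.2
```

View pics/y3.png

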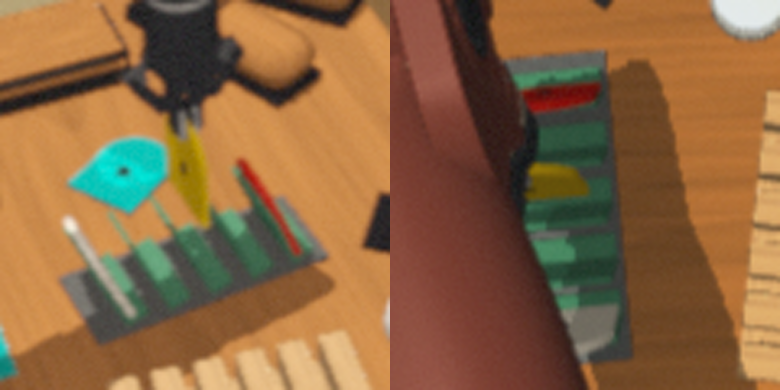

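Yellow now hangs upright in the grip: its bottom corner is at (205,225) in the left crop. I'll hover over the rack's middle slot.

```bash
python3 -m creep '{"jaw":[-1,-1,-1,-1,-1,-1,-1,-1,-1],"slide":[[-0.006,-0.0379,0],[-0.006,-0.0379,0],[-0.006,-0.0379,0],[-0.006,-0.0379,0],[-0.006,-0.0379,0],[-0.006,-0.0379,-0.03],[0,0,0],[0,0,0],[0,0,0]],"twist":[-0.061,-0.061,-0.061,0,0,0,0,0,0]}'
cat > hold.py <<'E'
from h import *
import sys
np.set_printoptions(precision=4,suppress=True)
lo,hi=[int(v) for v in sys.argv[1].split(',')]
s=ctrl.read_camera("side");t=ctrl.read_camera("top");cv2.imwrite("pics/"+sys.argv[2],np.hstack([cv2.resize(s[170:290,220:340],(390,390),interpolation=2),cv2.resize(t[130:250,220:340],(390,390),interpolation=2)]))
print(ctrl.state()["position"],ctrl.state()["tool_rot"])
E
python3 hold.py 20,32 y4.png
```

```text
clock: 24.0
position: [0.5304, 0.0439, 0.1667]
tool_rot: [-3.142, -0.0, 1.458]
wrist_force: [0.4, 0.3, -1.6]
opening: 0.072
grasp_force: 66.0
[0.5308 0.0442 0.1673] [ 3.1406 -0.0001  1.4592]
```

View pics/y4.png

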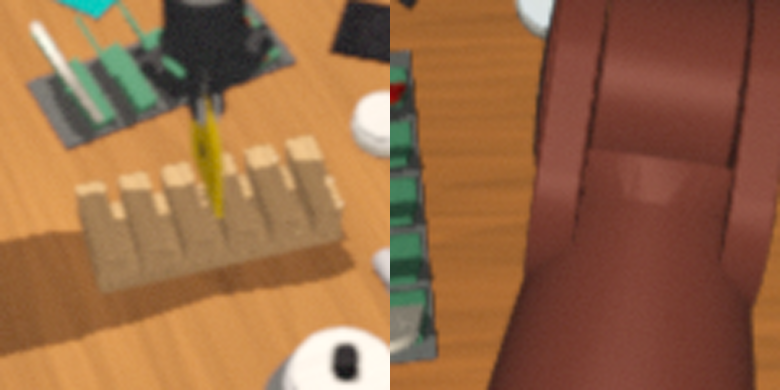

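```bash
cat > pl.py <<'E'
from h import *
np.set_printoptions(precision=4,suppress=True)
rc=np.array([.5302,.0431]);ry=-.113;rx=np.array([np.cos(ry),np.sin(ry),0]);rv=np.array([-rx[1],rx[0],0])
def face(px,yp,n="side"):  # intersect with plane rack-y=yp -> rack (x,z)
    o,d=ray(n,*px);o=o-np.r_[rc,0];k=(yp-o@rv)/(d@rv);q=o+k*d;return np.array([q@rx,q[2]])
E
python3 - <<'E'
from pl import *
i=cv2.imread("pics/y4.png")[:,:390]
H=cv2.cvtColor(i,cv2.COLOR_BGR2HSV).astype(int)
m=((abs(H[...,0]-27)<7)&(H[...,1]>200)).astype(np.uint8)
c=max(cv2.findContours(m,0,2)[0],key=cv2.contourArea)
a=cv2.approxPolyDP(cv2.convexHull(c),4,True).reshape(-1,2);print(a.tolist())
print("cam",ray("side",0,0)[0])
for p in a: print(p,face((220+(p[0]+.5)/3.25-.5,170+(p[1]+.5)/3.25-.5),-.045),face((220+(p[0]+.5)/3.25-.5,170+(p[1]+.5)/3.25-.5),.045))
# slot centre near-end expected crop pixels
for x in(-.0075,.0075): print((proj("side",np.r_[rc+rx[:2]*x-rv[:2]*.05,.052])[0]-[220,170])*3.25)
E
```

```text
[[209, 117], [219, 143], [220, 214], [193, 153], [192, 125]]
cam [ 0.1456 -0.9421  1.2969]
[209 117] [-0.011  0.216] [0.013  0.1164]
[219 143] [-0.0021  0.1784] [0.0227 0.0754]
[220 214] [-0.0023  0.0768] [ 0.0224 -0.0356]
[193 153] [-0.0269  0.1726] [-0.0045  0.0691]
[192 125] [-0.0269  0.2104] [-0.0045  0.1103]
[215.4996 234.1733]
[230.3306 230.7264]
```

```bash
python3 -m creep '{"jaw":[-1,-1,-1,-1],"slide":[[0.0022,-0.001,-0.012],[0,0,-0.004],[0,0,0],[0,0,0]],"twist":[0,0,0,0]}'
python3 - <<'E'
from pl import *
i=ctrl.read_camera("side");cv2.imwrite("pics/y5.png",cv2.resize(i[190:260,250:330],None,fx=8,fy=8,interpolation=2))
E
```

```text
clock: 24.5
position: [0.5324, 0.0425, 0.1505]
tool_rot: [-3.141, -0.0, 1.458]
wrist_force: [0.3, 0.1, -1.8]
opening: 0.072
grasp_force: 66.0
```

View pics/y5.png

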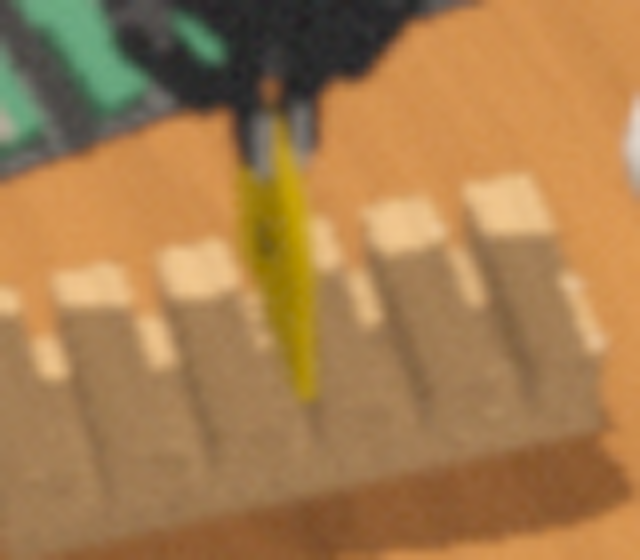

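The plate's near bottom corner at (308,400) lies over the middle slot's mouth, expected at about (309,411). I'll descend and watch the force.

```bash
python3 -m creep '{"jaw":[-1,-1,-1,-1,-1,-1],"slide":[[0,0,-0.004],[0,0,-0.004],[0,0,-0.004],[0,0,-0.003],[0,0,0],[0,0,0]],"twist":[0,0,0,0,0,0]}'; python3 -m creep '{"jaw":[-1,-1,-1,-1,-1],"slide":[[0,0,-0.004],[0,0,-0.003],[0,0,-0.003],[0,0,0],[0,0,0]],"twist":[0,0,0,0,0]}'
```

```text
clock: 25.15
position: [0.5325, 0.0422, 0.1357]
tool_rot: [-3.142, 0.0, 1.458]
wrist_force: [-0.5, 0.2, -2.0]
opening: 0.07
grasp_force: 66.1
clock: 25.65
position: [0.5325, 0.0423, 0.1256]
tool_rot: [-3.141, 0.0, 1.458]
wrist_force: [-1.3, 0.1, -1.0]
opening: 0.071
grasp_force: 66.1
```

```bash
python3 -m creep '{"jaw":[-1,-1,-1,-1,-1,-1],"slide":[[0,0,-0.004],[0,0,-0.004],[0,0,-0.004],[0,0,-0.003],[0,0,0],[0,0,0]],"twist":[0,0,0,0,0,0]}'; python3 -m creep '{"jaw":[-1,-1,-1,-1,-1],"slide":[[0,0,-0.003],[0,0,-0.003],[0,0,-0.002],[0,0,0],[0,0,0]],"twist":[0,0,0,0,0]}'
```

```text
clock: 26.25
position: [0.5325, 0.0422, 0.1107]
tool_rot: [-3.142, 0.0, 1.458]
wrist_force: [0.1, -0.8, -0.9]
opening: 0.07
grasp_force: 66.1
clock: 26.75
position: [0.5358, 0.0419, 0.1097]
tool_rot: [3.132, 0.0, 1.458]
wrist_force: [-10.0, 2.0, 42.9]
opening: 0.076
grasp_force: 74.1
```

```bash
python3 -m creep '{"jaw":[-1,-1,-0.85,-0.75,-0.6,-0.4,-0.3,-0.3,-0.3],"slide":[[0,0,0.004],[0,0,0.003],[0,0,0],[0,0,0],[0,0,0],[0,0,0],[0,0,0],[0,0,0],[0,0,0]],"twist":[0,0,0,0,0,0,0,0,0]}';  python3 -m creep '{"jaw":[-0.3,-0.3,-0.3,-0.3,-0.3,-0.3,-0.3,-0.3,-0.3,-0.3],"slide":[[0,0,0.02],[0,0,0.04],[0,0,0.04],[-0.015,0.045,0],[-0.015,0.045,0],[-0.015,0.045,0],[-0.015,0.045,0],[-0.015,0.035,0],[0,0,0],[0,0,0]],"twist":[0.061,0.061,0.061,0,0,0,0,0,0,0]}'
python3 - <<'E'
from pl import *
for n,(x,y) in(("side",(220,170)),("top",(220,130))):
    i=ctrl.read_camera(n);cv2.imwrite(f"pics/y6{n}.png",i)
a=cv2.imread("pics/y6side.png");b=cv2.imread("pics/y6top.png")
cv2.imwrite("pics/y6.png",np.hstack([cv2.resize(a[170:270,230:330],(400,400),interpolation=2),cv2.resize(b[150:250,240:340],(400,400),interpolation=2)]))
E
```

```text
clock: 27.65
position: [0.5325, 0.0422, 0.1097]
tool_rot: [3.142, 0.0, 1.458]
wrist_force: [0.3, 0.6, -0.0]
opening: 0.353
grasp_force: 0.0
clock: 28.65
position: [0.4572, 0.2579, 0.2098]
tool_rot: [3.141, 0.0, 1.643]
wrist_force: [0.5, -0.2, -0.3]
opening: 0.347
grasp_force: 0.0
```

View pics/y6.png

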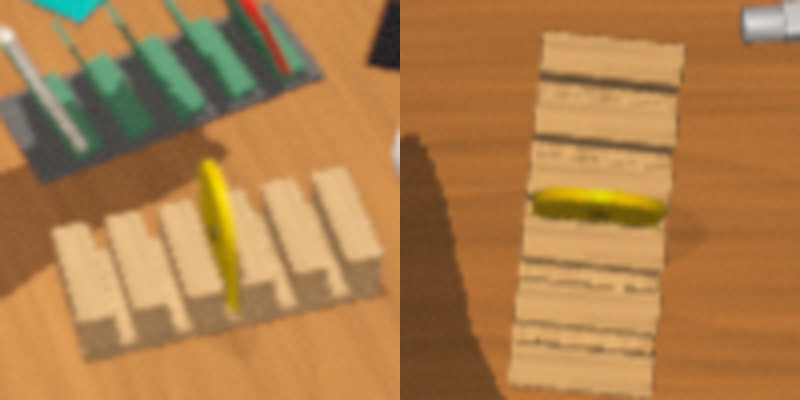

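I've now viewed 15 pictures, one over the limit, so from here I'll check only by numbers. In the last one yellow stands in the middle slot. I'll confirm its lean, height and centring from masks.

```bash
cat > seat.py <<'E'
from pl import *
import sys
COL={"yellow":lambda H:(abs(H[...,0]-26)<8)&(H[...,1]>190)&(H[...,2]>70),"red":lambda H:((H[...,0]<6)|(H[...,0]>174))&(H[...,1]>170)&(H[...,2]>70),
"white":lambda H:(H[...,1]<45)&(H[...,2]>100)}
# D outline seated upright in slot x, centre dy, lean toward +x
def D(x,dy=0,lean=0,z0=.012):
    a=np.linspace(0,np.pi,60);yz=np.vstack([[-.045,0],[.045,0],np.c_[.045*np.cos(a),.07+.045*np.sin(a)]])
    return np.array([np.r_[rc,0]+rx*(x+f+q[1]*np.sin(lean))+rv*(q[0]+dy)+[0,0,z0+q[1]*np.cos(lean)] for f in(-.004,.004) for q in yz])
def obs(n,col,roi,im=None):
    i=ctrl.read_camera(n) if im is None else im;i=cv2.resize(i,None,fx=4,fy=4,interpolation=2);m=COL[col](cv2.cvtColor(i,cv2.COLOR_BGR2HSV).astype(int)).astype(np.uint8)
    x0,y0,x1,y1=[4*v for v in roi];q=np.zeros_like(m);q[y0:y1,x0:x1]=m[y0:y1,x0:x1]
    c=max(cv2.findContours(q,0,2)[0],key=cv2.contourArea);x,y,w,h=cv2.boundingRect(c);return np.array([x,y,x+w,y+h])/4-.4
def pred(n,*a):
    p=proj(n,D(*a));return np.r_[p.min(0),p.max(0)]
if __name__=="__main__":
    col,x=sys.argv[1],float(sys.argv[2])
    for n,roi in(("side",(230,170,335,275)),("top",(255,148,325,255))):
        print(n,"obs",obs(n,col,roi)); 
        for l in(-.1,0,.1): print("  lean",l,pred(n,x,0,l))
E
python3 seat.py yellow 0
```

```text
side obs [278.6 209.1 289.1 247.1]
  lean -0.1 [276.6201 210.4986 289.4688 248.4778]
  lean 0 [279.068  209.7191 289.4688 248.4778]
  lean 0.1 [279.5775 209.1497 291.6319 248.4778]
top obs [272.85 196.6  305.85 205.85]
  lean -0.1 [272.3969 200.9898 305.7411 207.3444]
  lean 0 [272.6179 197.3511 305.9817 207.3444]
  lean 0.1 [272.6179 193.2567 306.2084 207.3444]
```

```bash
python3 -m creep '{"jaw":[0,0,0,0,0,0,0,-0.4,-0.4,-0.4],"slide":[[-0.0256,-0.0074,0],[0,0,-0.04],[0,0,0],[0,0,-0.03],[0,0,-0.022],[0,0,-0.02],[0,0,0],[0,0,0],[0,0,0],[0,0,0]],"twist":[0.004,0,0,0,0,0,0,0,0,0]}';  python3 -m creep '{"jaw":[-0.4,-0.4,-0.4,-0.4,-0.4,-0.4,-0.4],"slide":[[0.0066,0.0005,0],[0.0066,0.0005,0],[0.0066,0.0005,0],[0.0066,0.0005,0],[0.0066,0.0005,0],[0.003,0.0003,0],[0,0,0]],"twist":[0,0,0,0,0,0,0]}'; python3 -m creep '{"jaw":[-0.6,-0.7,-0.8,-0.9,-1,-1,-1,-1],"slide":[[0,0,0],[0,0,0],[0,0,0],[0,0,0],[0,0,0],[0,0,0],[0,0,0],[0,0,0]],"twist":[0,0,0,0,0,0,0,0]}'; python3 -m creep '{"jaw":[-1,-1,-1,-1,-1,-1,-1],"slide":[[0,0,0.015],[0,0,0.02],[0,0,0.02],[0,0,0.025],[0,0,0.02],[0,0,0],[0,0,0]],"twist":[0,0,0,0,0,0,0]}'
```

```text
clock: 29.85
position: [0.4329, 0.25, 0.0993]
tool_rot: [3.14, -0.0, 1.645]
wrist_force: [0.2, -0.3, 0.8]
opening: 0.299
grasp_force: 0.1
clock: 30.55
position: [0.4682, 0.2526, 0.0976]
tool_rot: [-3.141, 0.0, 1.645]
wrist_force: [0.2, -0.1, 0.3]
opening: 0.298
grasp_force: 0.0
clock: 31.35
position: [0.4693, 0.2528, 0.0984]
tool_rot: [3.138, -0.0, 1.645]
wrist_force: [5.2, -0.5, -1.1]
opening: 0.081
grasp_force: 59.2
clock: 32.05
position: [0.4679, 0.2527, 0.1977]
tool_rot: [3.141, -0.0, 1.645]
wrist_force: [1.3, 0.4, -1.4]
opening: 0.088
grasp_force: 59.8
```

```bash
python3 -m creep '{"jaw":[-1,-1,-1,-1,-1,-1,-1,-1,-1],"slide":[[-0.0046,-0.0401,0],[-0.0046,-0.0401,0],[-0.0046,-0.0401,0],[-0.0046,-0.0401,0],[-0.0046,-0.0403,0],[0,0,-0.03],[0,0,-0.018],[0,0,0],[0,0,0]],"twist":[-0.062,-0.062,-0.063,0,0,0,0,0,0]}'
python3 - <<'E'
from pl import *
i=ctrl.read_camera("side");cv2.imwrite("pics/w1.png",i)
p=proj("side",np.r_[rc-rx[:2]*.088-rv[:2]*.045,.06])[0];print("near corner expected",p)
x0,y0=int(p[0])-16,int(p[1])-40
H=cv2.cvtColor(i,cv2.COLOR_BGR2HSV)
for v in range(y0,y0+52,2): print(v,x0,''.join('#' if (H[v,u,1]<45 and H[v,u,2]>60) else '.' for u in range(x0,x0+34)))
E
```

```text
clock: 32.95
position: [0.4443, 0.0521, 0.1492]
tool_rot: [-3.14, -0.0, 1.458]
wrist_force: [-0.1, 0.9, -0.0]
opening: 0.086
grasp_force: 59.7
near corner expected [261.0474 245.0035]
205 245 ........#####.....................
207 245 ........######....................
209 245 ........########..................
211 245 ######.#########..................
213 245 #......#########..................
215 245 ........#######...................
217 245 .........#####....................
219 245 ..........####....................
221 245 ...........###....................
223 245 ...........####...................
225 245 ............###...................
227 245 ............###...................
229 245 .............##...................
231 245 .............###..................
233 245 ..............##..................
235 245 ..............##..................
237 245 ...............#..................
239 245 ...............##.................
241 245 ..................................
243 245 ..................................
245 245 ..................................
247 245 ..................................
249 245 ..................................
251 245 ..................................
253 245 ..................................
255 245 ..................................
```

Run:
```python
from seat import *
for l in(-.15,-.1,-.05,0):
  for z0 in(.065,.072):
    m=np.zeros((420*4,560*4),np.uint8);cv2.fillConvexPoly(m,cv2.convexHull(np.int32(proj("side",D(-.088+l*-.0*1,0,l,z0))*4)),1)
    print(l,z0,[(v,np.nonzero(m[v*4])[0][[0,-1]]/4 if m[v*4].any() else None) for v in(217,223,229,235,239)])
```

```text
-0.15 0.065 [(217, array([250.5, 253.5])), (223, array([252.5, 255.5])), (229, array([254.5, 257.5])), (235, array([256.5 , 259.25])), (239, array([257.75, 260.5 ]))]
-0.15 0.072 [(217, array([250.75, 253.75])), (223, array([252.75, 255.75])), (229, array([254.75, 257.75])), (235, array([256.75, 259.75])), (239, array([258.25, 261.  ]))]
-0.1 0.065 [(217, array([251.25, 255.25])), (223, array([252.75, 257.  ])), (229, array([254.5 , 258.75])), (235, array([256.5, 260. ])), (239, array([257.75, 261.  ]))]
-0.1 0.072 [(217, array([251.5 , 255.75])), (223, array([253.25, 257.5 ])), (229, array([255.  , 258.75])), (235, array([257.  , 260.25])), (239, array([258.25, 261.25]))]
-0.05 0.065 [(217, array([251.75, 257.25])), (223, array([252.75, 258.75])), (229, array([254.5 , 259.75])), (235, array([256.5 , 260.75])), (239, array([257.75, 261.25]))]
-0.05 0.072 [(217, array([252. , 257.5])), (223, array([253.25, 259.  ])), (229, array([255., 260.])), (235, array([257., 261.])), (239, array([258.25, 261.5 ]))]
0 0.065 [(217, array([252.25, 259.  ])), (223, array([252.75, 260.25])), (229, array([254.5, 261. ])), (235, array([256.5, 261.5])), (239, array([257.75, 261.75]))]
0 0.072 [(217, array([252.25, 259.25])), (223, array([253.25, 260.25])), (229, array([255., 261.])), (235, array([257. , 261.5])), (239, array([258.25, 261.75]))]
```

```bash
python3 -m creep '{"jaw":[-1,-1,-1,-1,-1,-1,-1,-1],"slide":[[0,0,-0.005],[0,0,-0.005],[0,0,-0.004],[0,0,-0.004],[0,0,-0.004],[0,0,-0.003],[0,0,0],[0,0,0]],"twist":[0,0,0,0,0,0,0,0]}'; python3 -m creep '{"jaw":[-1,-1,-1,-1,-1,-1,-1],"slide":[[0,0,-0.004],[0,0,-0.004],[0,0,-0.004],[0,0,-0.004],[0,0,-0.003],[0,0,0],[0,0,0]],"twist":[0,0,0,0,0,0,0]}'
```

```text
clock: 33.8
position: [0.4449, 0.0519, 0.1247]
tool_rot: [3.142, 0.0, 1.458]
wrist_force: [-0.2, 0.6, 0.2]
opening: 0.085
grasp_force: 59.7
clock: 34.5
position: [0.4449, 0.052, 0.1057]
tool_rot: [3.142, 0.0, 1.458]
wrist_force: [0.2, -0.5, -0.1]
opening: 0.088
grasp_force: 59.6
```

```bash
python3 -m creep '{"jaw":[-1,-1,-1,-1,-1],"slide":[[0,0,-0.004],[0,0,-0.003],[0,0,-0.003],[0,0,0],[0,0,0]],"twist":[0,0,0,0,0]}'; python3 -m creep '{"jaw":[-1,-1,-1,-1,-1],"slide":[[0,0,-0.002],[0,0,-0.002],[0,0,-0.001],[0,0,0],[0,0,0]],"twist":[0,0,0,0,0]}'
```

```text
clock: 35.0
position: [0.4449, 0.052, 0.0957]
tool_rot: [3.142, 0.0, 1.458]
wrist_force: [0.7, -0.9, 0.1]
opening: 0.088
grasp_force: 59.6
clock: 35.5
position: [0.4449, 0.0519, 0.0907]
tool_rot: [3.141, 0.0, 1.458]
wrist_force: [-0.6, -0.4, -0.7]
opening: 0.086
grasp_force: 59.6
```

```bash
python3 -m creep '{"jaw":[-1,-1,-1,-1],"slide":[[0,0,-0.002],[0,0,-0.002],[0,0,0],[0,0,0]],"twist":[0,0,0,0]}'; python3 -m creep '{"jaw":[-1,-1,-1,-1],"slide":[[0,0,-0.002],[0,0,-0.001],[0,0,0],[0,0,0]],"twist":[0,0,0,0]}'
```

```text
clock: 35.9
position: [0.446, 0.0521, 0.0899]
tool_rot: [3.138, -0.0, 1.458]
wrist_force: [-8.0, 3.1, 26.8]
opening: 0.083
grasp_force: 63.9
clock: 36.3
position: [0.4466, 0.052, 0.0897]
tool_rot: [3.137, 0.0, 1.458]
wrist_force: [-17.7, 3.8, 51.5]
opening: 0.087
grasp_force: 67.9
```

```bash
python3 -m creep '{"jaw":[-1,-1,-0.85,-0.75,-0.6,-0.4,-0.3,-0.3,-0.3],"slide":[[0,0,0.004],[0,0,0.002],[0,0,0],[0,0,0],[0,0,0],[0,0,0],[0,0,0],[0,0,0],[0,0,0]],"twist":[0,0,0,0,0,0,0,0,0]}';  python3 -m creep '{"jaw":[-0.3,-0.3,-0.3,-0.3,-0.3,-0.3,-0.3,-0.3,-0.3,-0.3,-0.3],"slide":[[0,0,0.02],[0,0,0.04],[0,0,0.045],[0.035,0.045,0],[0.035,0.045,0],[0.035,0.045,0],[0.035,0.045,0],[0.035,0.035,0],[0.013,0.002,0],[0,0,0],[0,0,0]],"twist":[0.061,0.061,0.061,0.004,0,0,0,0,0,0,0]}'; python3 seat.py white -0.088
python3 - <<'E'
from h import *
# red template extents in stand
i=ctrl.read_camera("side");H=cv2.cvtColor(i,cv2.COLOR_BGR2HSV).astype(int)
m=(((H[...,0]<6)|(H[...,0]>174))&(H[...,1]>150)&(H[...,2]>60)).astype(np.uint8);m[:150]=0;m[200:]=0;m[:,:260]=0;m[:,320:]=0
c=max(cv2.findContours(m,0,2)[0],key=cv2.contourArea);print("red side",cv2.boundingRect(c))
E
```

```text
clock: 37.2
position: [0.4449, 0.0519, 0.0896]
tool_rot: [-3.142, 0.0, 1.458]
wrist_force: [-0.6, -0.7, 0.2]
opening: 0.354
grasp_force: 0.0
clock: 38.3
position: [0.6153, 0.2466, 0.1944]
tool_rot: [-3.141, 0.0, 1.645]
wrist_force: [0.6, -0.7, -0.2]
opening: 0.351
grasp_force: 0.0
side obs [253.1  215.6  262.35 252.6 ]
  lean -0.1 [249.7673 216.4556 263.0136 254.6975]
  lean 0 [252.498  215.6639 263.0136 254.6975]
  lean 0.1 [253.9338 215.0871 264.2176 254.6975]
top obs [269.85 229.85 301.1  235.6 ]
  lean -0.1 [269.2841 232.0746 302.9148 239.8589]
  lean 0 [269.5325 230.5178 303.1587 237.8601]
  lean 0.1 [269.6883 226.6259 303.3844 237.8601]
red side (284, 160, 13, 18)
```

```bash
python3 -m creep '{"jaw":[0,0,0,0,0,0,0,0,-0.4,-0.4,-0.4],"slide":[[0.0158,0.0181,0],[0,0,0],[0,0,-0.03],[0,0,0],[0,0,-0.027],[0,0,-0.02],[0,0,-0.02],[0,0,0],[0,0,0],[0,0,0],[0,0,0]],"twist":[0,0,0,0,0,0,0,0,0,0,0]}';  python3 -m creep '{"jaw":[-0.4,-0.4,-0.4,-0.4,-0.4,-0.4,-0.4,-0.4],"slide":[[0.004,0.0003,0],[0.004,0.0003,0],[0.004,0.0003,0],[0.004,0.0003,0],[0.004,0.0003,0],[0.004,0.0003,0],[0.004,0.0003,0],[0,0,0]],"twist":[0,0,0,0,0,0,0,0]}'
python3 - <<'E'
from h import *
i=ctrl.read_camera("side");H=cv2.cvtColor(i,cv2.COLOR_BGR2HSV).astype(int)
m=(((H[...,0]<6)|(H[...,0]>174))&(H[...,1]>150)&(H[...,2]>60)).astype(np.uint8);m[:150]=0;m[200:]=0;m[:,:260]=0;m[:,325:]=0
for v in range(152,186,2): print(v,270,''.join('#' if m[v,u] else '.' for u in range(270,325)))
E
```

```text
clock: 39.55
position: [0.6323, 0.265, 0.0996]
tool_rot: [3.139, -0.0, 1.645]
wrist_force: [0.3, 0.1, -0.6]
opening: 0.3
grasp_force: 0.0
clock: 40.35
position: [0.66, 0.267, 0.0976]
tool_rot: [3.141, 0.0, 1.645]
wrist_force: [-0.3, -0.7, -0.1]
opening: 0.299
grasp_force: 0.1
152 270 .......................................................
154 270 .......................................................
156 270 .......................................................
158 270 .......................................................
160 270 .....................#.................................
162 270 ......................##...............................
164 270 .......................###.............................
166 270 .......................####............................
168 270 ......................#####............................
170 270 .....................#######...........................
172 270 ......................#######..........................
174 270 ........................######.........................
176 270 .........................######........................
178 270 ..........................######.......................
180 270 ...........................######......................
182 270 .............................####......................
184 270 ..............................####.....................
```

```bash
python3 -m creep '{"jaw":[-0.4,-0.6,-0.7,-0.8,-0.9,-1,-1,-1,-1],"slide":[[0.004,0.0003,0],[0,0,0],[0,0,0],[0,0,0],[0,0,0],[0,0,0],[0,0,0],[0,0,0],[0,0,0]],"twist":[0,0,0,0,0,0,0,0,0]}'; python3 -m creep '{"jaw":[-1,-1,-1,-1,-1,-1,-1],"slide":[[0,0,0.015],[0,0,0.02],[0,0,0.02],[0,0,0.025],[0,0,0.02],[0,0,0],[0,0,0]],"twist":[0,0,0,0,0,0,0]}'
```

```text
clock: 41.3
position: [0.6667, 0.2674, 0.0992]
tool_rot: [3.134, -0.0, 1.645]
wrist_force: [11.1, 1.4, -2.1]
opening: 0.087
grasp_force: 58.2
clock: 42.0
position: [0.6636, 0.2674, 0.1971]
tool_rot: [3.141, 0.0, 1.645]
wrist_force: [-0.9, 0.7, -2.1]
opening: 0.085
grasp_force: 58.9
```

```bash
python3 -m creep '{"jaw":[-1,-1,-1,-1,-1,-1,-1,-1,-1,-1],"slide":[[-0.0073,-0.0392,0],[-0.0073,-0.0392,0],[-0.0073,-0.0392,0],[-0.0073,-0.0392,0],[-0.0073,-0.0392,0],[-0.0074,-0.0391,0],[0,0,-0.03],[0,0,-0.018],[0,0,0],[0,0,0]],"twist":[-0.062,-0.062,-0.063,0,0,0,0,0,0,0]}'
python3 - <<'E'
from seat import *
i=ctrl.read_camera("side");m0=COL["red"](cv2.cvtColor(i,cv2.COLOR_BGR2HSV).astype(int))
m0[:180]=0;m0[250:]=0;m0[:,:280]=0;m0[:,340:]=0
rows=sorted(set(np.nonzero(m0)[0]))[::3]
print("obs",[(int(v),np.nonzero(m0[v])[0][[0,-1]]+[0,1]) for v in rows],rows[-1],np.nonzero(m0)[0].max())
for l in(-.1,0,.1):
    m=np.zeros((1680,2240),np.uint8);cv2.fillConvexPoly(m,cv2.convexHull(np.int32(proj("side",D(.088,0,l,.0715))*4)),1)
    print(l,[(int(v),np.nonzero(m[v*4+2])[0][[0,-1]]/4) for v in rows if m[v*4+2].any()],np.nonzero(m)[0].max()/4)
E
```

```text
clock: 43.0
position: [0.6188, 0.0325, 0.1487]
tool_rot: [-3.14, -0.0, 1.458]
wrist_force: [0.6, -0.0, -1.6]
opening: 0.084
grasp_force: 59.0
obs [(194, array([311, 313])), (197, array([311, 313])), (200, array([312, 314])), (203, array([312, 315])), (206, array([307, 315])), (209, array([306, 315])), (212, array([308, 316])), (215, array([308, 316])), (218, array([310, 316])), (221, array([311, 316])), (224, array([312, 316])), (227, array([313, 316]))] 227 229
-0.1 [(194, array([303. , 308.5])), (197, array([303.25, 309.75])), (200, array([303.75, 310.75])), (203, array([304.  , 311.75])), (206, array([304.5 , 312.75])), (209, array([305. , 313.5])), (212, array([306., 314.])), (215, array([307.25, 314.5 ])), (218, array([308.5 , 314.75])), (221, array([309.75, 315.25])), (224, array([311. , 315.5])), (227, array([312.25, 315.75]))] 230.5
0 [(194, array([305.25, 312.25])), (197, array([305.25, 313.5 ])), (200, array([305.25, 314.5 ])), (203, array([305.  , 315.25])), (206, array([305., 316.])), (209, array([305.  , 316.25])), (212, array([306. , 316.5])), (215, array([307.25, 316.5 ])), (218, array([308.5, 316.5])), (221, array([309.75, 316.25])), (224, array([311.  , 316.25])), (227, array([312.25, 316.  ]))] 230.5
0.1 [(194, array([307.25, 316.  ])), (197, array([307.  , 317.25])), (200, array([306.5 , 318.25])), (203, array([306.  , 318.75])), (206, array([305.5, 319. ])), (209, array([305., 319.])), (212, array([306., 319.])), (215, array([307.25, 318.75])), (218, array([308.5, 318. ])), (221, array([309.75, 317.5 ])), (224, array([311., 317.])), (227, array([312.25, 316.5 ]))] 230.5
```

The red plate is upright over its slot, matching the lean-0 profile, so I'll insert it.

```bash
python3 -m creep '{"jaw":[-1,-1,-1,-1,-1,-1,-1,-1],"slide":[[0,0,-0.005],[0,0,-0.005],[0,0,-0.004],[0,0,-0.004],[0,0,-0.004],[0,0,-0.003],[0,0,0],[0,0,0]],"twist":[0,0,0,0,0,0,0,0]}'; python3 -m creep '{"jaw":[-1,-1,-1,-1,-1,-1,-1],"slide":[[0,0,-0.004],[0,0,-0.004],[0,0,-0.004],[0,0,-0.004],[0,0,-0.003],[0,0,0],[0,0,0]],"twist":[0,0,0,0,0,0,0]}'
```

```text
clock: 43.85
position: [0.6196, 0.0322, 0.1248]
tool_rot: [3.141, 0.0, 1.458]
wrist_force: [0.3, -0.4, -1.1]
opening: 0.081
grasp_force: 59.1
clock: 44.55
position: [0.6196, 0.0323, 0.1057]
tool_rot: [3.142, -0.0, 1.458]
wrist_force: [-0.1, 0.2, -1.0]
opening: 0.088
grasp_force: 59.0
```

```bash
python3 -m creep '{"jaw":[-1,-1,-1,-1,-1,-1],"slide":[[0,0,-0.004],[0,0,-0.003],[0,0,-0.003],[0,0,-0.003],[0,0,0],[0,0,0]],"twist":[0,0,0,0,0,0]}'; python3 -m creep '{"jaw":[-1,-1,-1,-1,-1],"slide":[[0,0,-0.002],[0,0,-0.002],[0,0,-0.001],[0,0,0],[0,0,0]],"twist":[0,0,0,0,0]}'
```

```text
clock: 45.15
position: [0.6196, 0.0322, 0.0926]
tool_rot: [-3.142, -0.0, 1.458]
wrist_force: [0.4, 0.2, -1.7]
opening: 0.084
grasp_force: 59.0
clock: 45.65
position: [0.6206, 0.0324, 0.0905]
tool_rot: [3.139, -0.0, 1.458]
wrist_force: [-5.0, 1.7, 16.1]
opening: 0.085
grasp_force: 61.9
```

```bash
python3 -m creep '{"jaw":[-1,-1,-1,-1],"slide":[[0,0,-0.002],[0,0,0],[0,0,0],[0,0,0.004]],"twist":[0,0,0,0]}'; python3 -m creep '{"jaw":[-1,-0.85,-0.75,-0.6,-0.4,-0.3,-0.3,-0.3],"slide":[[0,0,0],[0,0,0],[0,0,0],[0,0,0],[0,0,0],[0,0,0],[0,0,0],[0,0,0]],"twist":[0,0,0,0,0,0,0,0]}';  python3 -m creep '{"jaw":[-0.3,-0.3,-0.3,-0.3,-0.3,-0.3,-0.3,-0.3,-0.3,-0.3,-0.3],"slide":[[0,0,0.02],[0,0,0.04],[0,0,0.045],[-0.03,0.045,0],[-0.03,0.045,0],[-0.03,0.045,0],[-0.03,0.045,0],[-0.03,0.045,0],[-0.03,0.04,0],[0,0,0],[0,0,0]],"twist":[0,0,0,0,0,0,0,0,0,0,0]}'; for a in "red 0.088" "yellow 0" "white -0.088"; do echo $a; python3 seat.py $a | grep -v 0.1; done; python3 seat.py white -0.088|grep obs; python3 seat.py red 0.088; python3 pot.py|head -2
```

```text
clock: 46.05
position: [0.6202, 0.0323, 0.0913]
tool_rot: [3.14, 0.0, 1.458]
wrist_force: [-0.3, -0.1, -1.3]
opening: 0.085
grasp_force: 59.5
clock: 46.85
position: [0.6196, 0.0322, 0.0896]
tool_rot: [3.142, 0.0, 1.458]
wrist_force: [0.3, 0.6, 0.0]
opening: 0.35
grasp_force: 0.0
clock: 47.95
position: [0.4504, 0.2811, 0.1949]
tool_rot: [3.141, -0.0, 1.46]
wrist_force: [-0.3, -0.3, -0.7]
opening: 0.354
grasp_force: 0.0
red 0.088
side obs [306.1  204.35 315.6  240.6 ]
  lean 0 [304.7718 203.8801 316.1232 242.3709]
top obs [275.85 163.85 307.6  174.85]
  lean 0 [275.5    164.5261 308.7619 177.3233]
yellow 0
side obs [279.35 209.6  289.1  247.1 ]
  lean 0 [279.068  209.7191 289.4688 248.4778]
top obs [272.85 196.6  306.1  205.85]
  lean 0 [272.6179 197.3511 305.9817 207.3444]
white -0.088
side obs [253.35 215.6  262.35 252.35]
  lean 0 [252.498  215.6639 263.0136 254.6975]
  lean 0 [269.5325 230.5178 303.1587 237.8601]
side obs [253.35 215.6  262.1  252.1 ]
top obs [270.1  229.85 301.1  235.6 ]
side obs [306.1  204.35 315.35 240.35]
  lean -0.1 [302.863  204.6512 315.4443 242.3709]
  lean 0 [304.7718 203.8801 316.1232 242.3709]
  lean 0.1 [304.7718 203.3187 318.5648 242.3709]
top obs [275.6  163.85 307.6  174.85]
  lean -0.1 [275.4563 168.5557 308.5187 177.3233]
  lean 0 [275.5    164.5261 308.7619 177.3233]
  lean 0.1 [275.5    160.4207 308.9837 177.3233]
lever [ 0.6083 -0.286   0.07  ] psi -0.9974489497030049 0.09159835332661745
white disc ((381.70635986328125, 188.2936553955078), 22.613779067993164) [ 0.5717 -0.2267  0.018 ] [ 0.5622 -0.2099  0.081 ]
```

```bash
python3 -c "
from bench import ctrl
print(ctrl.hand_in())"
```

```text
the job is handed in; nothing more can be done
None
```

I handed the job in at about 48 s: red, yellow and white, the only templates present, measured upright, centred and fully down in separate rack slots; the lid is home and the ring is locked (about 1.30 rad), in the order asked; the hammer, tape roll and polish tin were never approached but not re-measured; I viewed 15 pictures, one over the limit of 14.

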